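Bring up the microscope light for the camera

TASK

Get the microscope light ready for the camera by pressing with closed fingers: first press down the raised end of the black rocker on the white lamp supply so that it is fully switched on, then on the grey selector press the wide bar key fully down so that it stays down, and last press the round key fully down in the same way. Leave the square keys up, do not pick up or shove the selector, leave everything else standing where it is, and finish with the fingers clear.

Things in the scene. Friction and masses are not known exactly. Their poses are not given: they have to be found in the camera images.
- lamp_supply: Lamp supply of the microscope: a white metal box 130 x 110 x 60 mm that does not move, standing at any yaw. Origin: centre of its underside; z up, x along its 130 mm length. On the middle of its flat top (60 mm up) sits the rocker inside a low black frame (6 mm high, 90 x 48 mm outside).
- lamp_rocker (a joint): Black rocker switch on the lamp supply, a paddle 70 mm long (supply's x) x 32 mm wide x 8 mm thick, pivoting at its middle on an axis along the supply's y, 75 mm above the supply's underside. 0 = off (+x end of the paddle raised, the top face leaning 0.22 rad), 0.44 = fully on (+x end down). It stays where it is left and may start a few hundredths from 0. About 2 N at the press point turns it; at its stop it is rigid.
- rocker_press (a point): Press point on the rocker's top face, 27 mm from the pivot towards the raised (off) end, 8 mm short of that end; it moves with the paddle. About 85 mm above the table when off, about 73 mm when fully on. Its axes are those of the supply when the rocker is off (x from the pivot to the raised end).
- selector: Light-path selector: a loose grey plastic desk unit of 0.95 kg, 140 (x) x 220 (y) x 55 mm high on rubber feet. Origin: centre of its underside; z up. Five white latching push keys stand 9 mm proud of its flat top: one wide bar key, one round key, three square keys. Back row at x = +30 mm: square at y = -75, square at -25, round at +25, square at +75 mm; the bar key is alone in front at x = -32, y = +50 mm. A loose clear jar stands on the same top at about x = -35, y = -75 mm.
- bar_key (a joint): The wide bar key, 24 (x) x 72 (y) mm. 0 = up, 0.006 = fully down (m, travel straight down). About 3 N moves it; it stays where it is left and is rigid at its stop.
- bar_key_top (a point): Centre of the bar key's top face (64 mm above the table when up, 58 mm when down); axes as the selector's.
- round_key (a joint): The round key, 27 mm in diameter; values and behaviour as the bar key.
- round_key_top (a point): Centre of the round key's top face (64 mm above the table when up, 58 mm when down); axes as the selector's.
- square_key0 (a joint): A square key, 24 x 24 mm, at x = 30, y = -75 mm of the selector; values and behaviour as the bar key. To be left up.
- square_key1 (a joint): A square key, 24 x 24 mm, at x = 30, y = -25 mm of the selector; values and behaviour as the bar key. To be left up.
- square_key2 (a joint): A square key, 24 x 24 mm, at x = 30, y = 75 mm of the selector; values and behaviour as the bar key. To be left up.
- objective_jar: Bystander: small clear jar with a black cap, 36 mm in diameter, 44 mm high, loose on the selector's top. Origin: centre of its underside.
- oil_bottle: Bystander: amber bottle, 32 mm in diameter, 70 mm high, standing behind the selector. Origin: centre of its underside.
- coverslip_case: Bystander: clear flat case 28 x 28 x 14 mm, in front of the selector. Origin: centre of its underside.
- vial: Bystander: glass vial with a white cap, 23 mm in diameter, 48 mm high, standing between selector and lamp supply. Origin: centre of its underside.
- petri_dish: Bystander: closed clear dish, 60 mm in diameter, 15 mm high. Origin: centre of its underside.
- slide_mailer: Bystander: white plastic box 36 x 90 x 28 mm. Origin: centre of its underside.
- stain_jar: Bystander: open glass jar, 60 mm in diameter, 80 mm high. Origin: centre of its underside.
- lens_brush: Bystander: brush, 150 mm long, lying. Origin: on its axis.
There are look-alikes about, which are no part of the job. Of the things that look like the lamp_supply, the middle-sized one is meant.

How it is judged:
By the outcome, as a careful person would: the job done as asked, in the order asked, and still so for the second after the job is handed in, with the robot touching nothing.
It also fails if it takes over 45 s, if anything falls off the work surface, if the arm or the gripper's body presses on something with over 40 N, if the wrist force passes 120 N, or if a joint passes its speed limit or range.

ROBOT

A 7-joint arm with a two-finger parallel gripper is mounted at the origin on the work surface. World frame = base frame: x ahead of the robot, y to its left, z up, the work surface at z = 0. Lengths are in m, angles in rad, forces in N, time in s.
With the tool pointing down it reaches from about 0.4 to 0.875 m from the base axis. Payload 4.4 kg.
Tool frame: the origin (TCP) lies at the very end of the fingers, on their centre line; the grasp point (between the pads) lies bot.grip_depth behind it (bot.grip_depth is the distance from the TCP to the grasp point, in m); y points along the fingers, z is the direction in which the jaws open and shut, and the axes are right-handed (so a half turn about y gives the same grasp; the last joint's range is limited). The gripper opens to 85 mm and grips with 20 to 120 N. Pads are 22 mm wide; open, the fingers measure 114 mm over their backs; the gripper's body (76 mm by 85 mm) begins 54 mm behind the grasp point. The pads swing forward as they close: fully open they stand 13 mm farther back than shut.
Start: joints at [1.074, 0.628, 0.038, 1.517, -0.027, 0.996, -0.02], TCP at [0.271, -0.591, 0.231] pointing down, gripper open.
Joint ranges: [-3.06, 3.06], [-0.37, 2.12], [-1.25, 1.32], [0.18, 2.47], [-1.1, 4.24], [0.23, 1.98], [-2.94, 2.94]. Speed limits (rad/s): [2.57, 2.57, 3.14, 3.14, 3.14, 3.14, 3.14].

INTERFACE

Orientations are given as a unit quaternion [x, y, z, w].
In Python, from plant import bot, effector, ik, vision gives the robot as it stands. Calls block until the motion is done:
- bot.move_ptp(position, orientation): joint-space move of the TCP to a pose.
- bot.move_straight(position, attitude=None, speed=0.15, force_limit=None): straight line of the TCP; attitude=None keeps the orientation; speed is the mean speed in m/s. With force_limit (N) it stops when the force on the tool has changed by that much, and returns True; else False.
- bot.goto_joints(angles): joint-space move.
- effector.open_gripper() and effector.grasp(f_grip=None): open the fingers fully, or close them until they stop; f_grip is the grip in N (None keeps the last).
- bot.pause(seconds).
- ik(position, orientation): joint angles nearest the present ones, or None.
- vision.camera(name): name is "scene" or "top" or "wrist"; returns (picture, depth): 480x640x3 uint8, red, green, blue; 480x640 float32, m along the optical axis (not along the pixel's ray), 0 where there is no reading.
- vision.camera_model(name): a dict with "K" (3x3 intrinsics, pixels), "T" (4x4, takes a point from camera to world coordinates). Camera axes: x right, y down, z forward; pixel columns grow to the right and rows downward; lengths in m; the calibration is good to about 2 mm. A picture is of the moment at which its call begins: read the wrist's pose just before it. camera_model takes no time and is no camera call; for the wrist camera it gives the pose at the moment of the call.
A pose or a line that the arm cannot do raises bot.IKError and nothing moves.
- bot.hand_in(): hands the job in, once; it reports no verdict.
Readings, each from a call of its own:
- bot.read_time(): time.
- bot.read_q(): joint angles.
- bot.read_joint_velocities(): joint speeds.
- bot.read_effort(): joint torques, N m.
- bot.read_position(): TCP position.
- bot.read_tcp_rot(): TCP orientation.
- bot.read_wrist_force(): force on the tool from outside, world axes, zero at the start.
- bot.read_ft_torque(): the same for the moment, N m.
- bot.read_gripper_width(): finger opening in m.
Only numpy, scipy, OpenCV 4.12 (cv2) and the standard library are available. Lean on these libraries where they do the work, as an engineer would, in place of code of your own. Each camera call takes 0.05 s, during which the arm holds its last target.

## Working session

There is one attempt and no reset: what is moved stays moved. The work goes in short steps, each a Python script; the robot and the scene stay as the last script left them, time stands still between calls to the robot, and variables do not carry over. Pictures are saved under pics/ and viewed, and the job is handed in when it is done.

```bash
ls; mkdir -p pics; python3 - <<'E'
from plant import bot, effector, ik, vision
import cv2, numpy as np
for n in ["scene","top","wrist"]:
    m=vision.camera_model(n)
    p,d=vision.camera(n)
    cv2.imwrite(f"pics/{n}0.png",p[:,:,::-1]); np.savez(f"{n}0.npz",p=p,d=d,K=m["K"],T=m["T"])
    print(n,np.round(m["K"],1).tolist(),np.round(m["T"],3).tolist(),(d==0).mean())
print(bot.read_time(),bot.read_tcp_rot(),bot.read_gripper_width(),bot.grip_depth)
E
```

```text
pics
scene [[536.8, 0.0, 318.5], [0.0, 536.8, 240.7], [0.0, 0.0, 1.0]] [[-0.709, 0.446, -0.546, 1.216], [0.705, 0.437, -0.558, 0.696], [-0.01, -0.781, -0.624, 0.867], [0.0, 0.0, 0.0, 1.0]] 0.018414713541666666
top [[477.2, 0.0, 319.6], [0.0, 477.2, 240.3], [0.0, 0.0, 1.0]] [[-0.024, -0.978, 0.21, 0.251], [-1.0, 0.022, -0.01, 0.02], [0.006, -0.21, -0.978, 1.425], [0.0, 0.0, 0.0, 1.0]] 0.00392578125
wrist [[371.3, 0.0, 316.5], [0.0, 371.3, 240.7], [0.0, 0.0, 1.0]] [[0.418, -0.868, -0.268, 0.34], [-0.909, -0.4, -0.122, -0.558], [-0.001, 0.294, -0.956, 0.372], [0.0, 0.0, 0.0, 1.0]] 0.003987630208333333
0.15 [-0.15124498  0.69127105 -0.69026274  0.15101867] 0.0853976285874137 0.0187
```

View pics/top0.png

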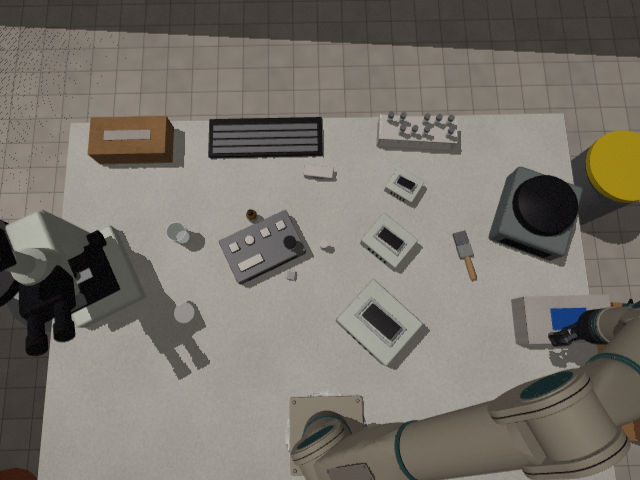

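View pics/scene0.png

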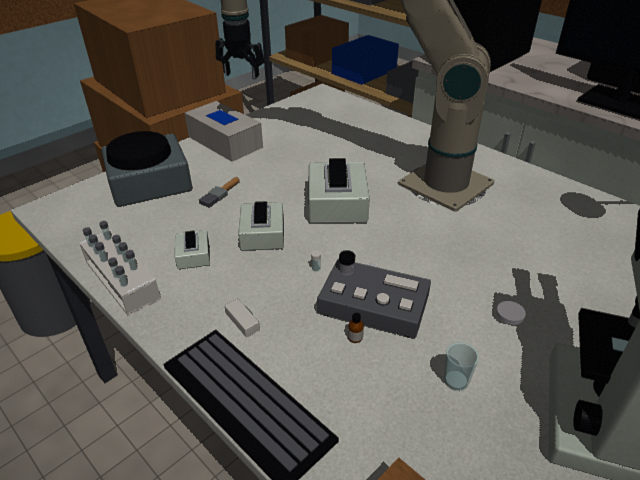

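Candidates for the lamp supply in the top view are the small box at (405,185), the middle one at (390,240) and the large one at (380,320). I'll check their sizes from depth and look at close crops.

```bash
cat > h.py <<'E'
import numpy as np, cv2
def cloud(f):
    z=np.load(f); d=z['d']; K=z['K']; T=z['T']
    v,u=np.mgrid[:480,:640]
    P=np.stack([(u-K[0,2])/K[0,0]*d,(v-K[1,2])/K[1,1]*d,d],-1)@T[:3,:3].T+T[:3,3]
    P[d==0]=np.nan
    return z['p'],P
def crop(p,u0,u1,v0,v1,s,fn):
    cv2.imwrite(fn,cv2.resize(p[v0:v1,u0:u1,::-1],None,fx=s,fy=s,interpolation=cv2.INTER_CUBIC))
E
python3 - <<'E'
from h import *
p,P=cloud('top0.npz')
for (u,v,r) in [(405,185,26),(390,240,36),(380,320,50),(262,247,50)]:
    Q=P[v-r:v+r,u-r:u+r].reshape(-1,3); 
    zm=P[v-3:v+4,u-3:u+4,2].mean()
    Q=Q[(Q[:,2]>0.6*min(zm,.08))]
    rc=cv2.minAreaRect((Q[:,:2]*1000).astype(np.float32)); print(u,v,zm,rc,np.median(Q[:,2]))
for u,v in [(335,172),(326,246),(292,275),(252,214),(291,242),(178,233),(185,312),(465,255)]: print(u,v,np.round(P[v,u],3))
crop(p,200,440,160,300,3.3,'pics/topc.png')
p,P=cloud('scene0.npz'); crop(p,170,440,150,350,2.9,'pics/scenec.png')
E
```

```text
405 185 nan ((0.0, 0.0), (0.0, 0.0), 0.0) nan
390 240 nan ((0.0, 0.0), (0.0, 0.0), 0.0) nan
380 320 0.11306730085840662 ((304.0425109863281, -154.86036682128906), (187.2812042236328, 160.44085693359375), 45.68136978149414) 0.08719345312750093
262 247 0.05482669105287244 ((552.0120239257812, 184.48379516601562), (186.47406005859375, 220.25746154785156), 25.161090850830078) 0.05510182902772498
335 172 [ 0.776 -0.049 -0.003]
326 246 [ 0.53  -0.014  0.042]
292 275 [0.45  0.089 0.012]
252 214 [0.627 0.203 0.062]
291 242 [0.532 0.087 0.1  ]
178 233 [0.588 0.435 0.006]
185 312 [0.348 0.403 0.015]
465 255 [ 0.498 -0.432  0.015]
  return _methods._mean(a, axis=axis, dtype=dtype,
  ret = ret.dtype.type(ret / rcount)
```

View pics/topc.png

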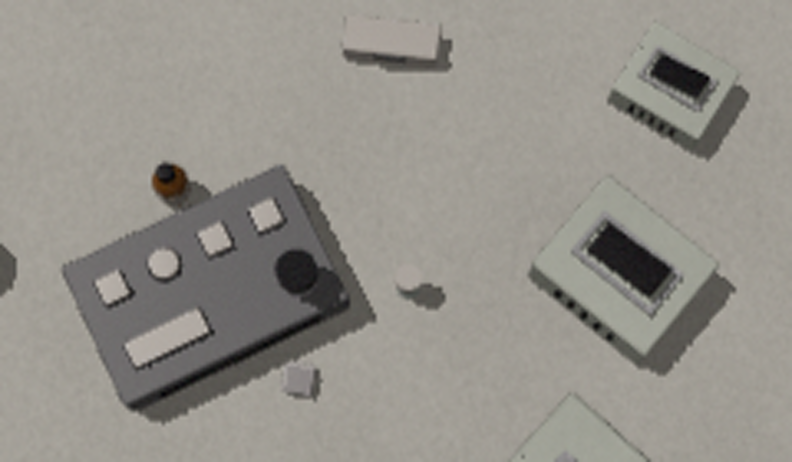

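View pics/scenec.png

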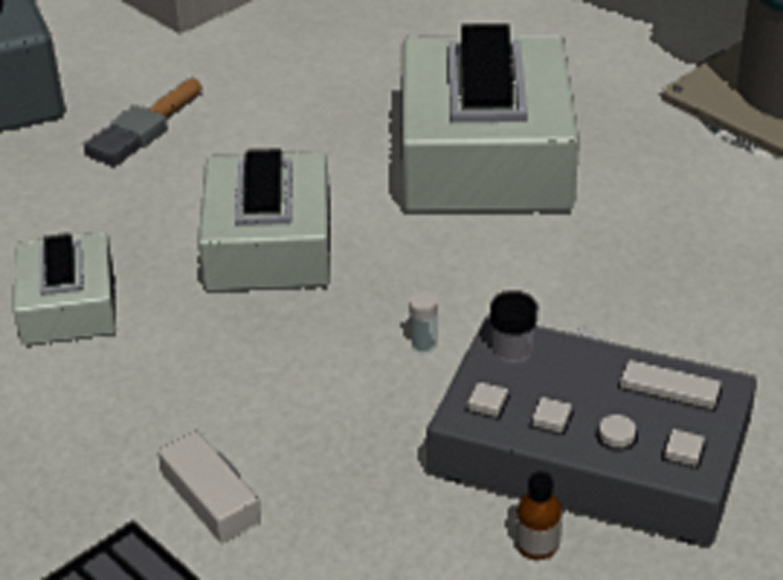

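The crops confirm the pick: the middle-sized supply at top (390,240) and scene (263,200), with its rocker apparently raised at the far end in the scene view (lower right in the top view). The bar key is at top (250,262) and the round key at (249,240). Next I'll measure with the wrist camera from two places.

```bash
cat >> h.py <<'E'
from scipy.spatial.transform import Rotation as R
def down(yaw):  # tool y down (fingers), z (jaw axis) horizontal at yaw
    y=np.array([0,0,-1.]); z=np.array([np.cos(yaw),np.sin(yaw),0]); x=np.cross(y,z)
    return R.from_matrix(np.stack([x,y,z],1)).as_quat()
E
python3 - <<'E'
from h import *
from plant import bot, effector, ik, vision
p,P=cloud('top0.npz')
for (u,v,r) in [(405,185,24),(390,240,34),(380,320,50)]:
    Q=P[v-r:v+r,u-r:u+r].reshape(-1,3); Q=Q[Q[:,2]>0.03]
    print(u,v,cv2.minAreaRect((Q[:,:2]*1000).astype(np.float32)),np.median(Q[:,2]))
Rt=R.from_quat(bot.read_tcp_rot()).as_matrix(); print(Rt.round(3)); tcp=bot.read_position()
T=vision.camera_model('wrist')['T']
print('cam in tcp',Rt.T@(T[:3,3]-tcp), (Rt.T@T[:3,:3]).round(3))
for c in [(.54,-.175),(.55,.18)]:
  for k in range(-6,7,1):
    y=k*np.pi/6; q=ik([c[0],c[1],.2],down(y))
    print(c,round(y,2),None if q is None else np.round(q,2))
E
```

```text
405 185 ((716.7411499023438, -257.5152893066406), (93.70659637451172, 82.57886505126953), 56.61053466796875) 0.043593011676656634
390 240 ((540.5986938476562, -198.6210174560547), (130.2455596923828, 111.7448959350586), 48.135345458984375) 0.06045194768276052
380 320 ((304.0425109863281, -154.86036682128906), (187.2812042236328, 160.44085693359375), 45.68136978149414) 0.08716629090318273
[[-0.909 -0.001  0.418]
 [-0.418  0.001 -0.909]
 [ 0.    -1.    -0.001]]
cam in tcp [-0.07540338 -0.14158352 -0.00059689] [[-0.     0.956  0.294]
 [-0.    -0.294  0.956]
 [ 1.     0.     0.   ]]
(0.54, -0.175) -3.14 [-0.1   0.61  0.58  1.8  -0.42  0.86 -2.47]
(0.54, -0.175) -2.62 [-0.01  0.58  0.43  1.79 -0.31  0.83 -2.05]
(0.54, -0.175) -2.09 [ 0.08  0.56  0.28  1.79 -0.2   0.82 -1.64]
(0.54, -0.175) -1.57 [ 0.18  0.55  0.12  1.79 -0.09  0.81 -1.22]
(0.54, -0.175) -1.05 [ 0.27  0.55 -0.01  1.79  0.01  0.81 -0.79]
(0.54, -0.175) -0.52 [ 0.36  0.55 -0.14  1.78  0.1   0.82 -0.36]
(0.54, -0.175) 0.0 [ 0.44  0.56 -0.27  1.78  0.19  0.83  0.08]
(0.54, -0.175) 0.52 [ 0.52  0.57 -0.4   1.78  0.29  0.85  0.5
[... 433 characters left out ...]
23  0.83 -2.76]
(0.55, 0.18) -2.09 [-0.46  0.57  0.14  1.76 -0.1   0.82 -2.36]
(0.55, 0.18) -1.57 [-0.35  0.56 -0.02  1.76  0.01  0.82 -1.95]
(0.55, 0.18) -1.05 [-0.27  0.56 -0.15  1.75  0.11  0.83 -1.52]
(0.55, 0.18) -0.52 [-0.19  0.57 -0.26  1.75  0.19  0.84 -1.07]
(0.55, 0.18) 0.0 [-0.12  0.58 -0.38  1.75  0.27  0.86 -0.62]
(0.55, 0.18) 0.52 [-0.05  0.6  -0.5   1.75  0.36  0.88 -0.18]
(0.55, 0.18) 1.05 [ 0.02  0.63 -0.62  1.74  0.44  0.91  0.27]
(0.55, 0.18) 1.57 [ 0.09  0.66 -0.73  1.74  0.53  0.95  0.71]
(0.55, 0.18) 2.09 [ 0.25  0.78 -1.06  1.74  0.76  1.1   1.03]
(0.55, 0.18) 2.62 [ 0.25  0.78 -1.06  1.74  0.76  1.1   1.55]
(0.55, 0.18) 3.14 [ 0.25  0.78 -1.06  1.74  0.76  1.1   2.08]
```

```bash
cat > shot.py <<'E'
from h import *
from plant import bot, effector, ik, vision
def shot(n,name):
    m=vision.camera_model('wrist'); p,d=vision.camera('wrist')
    cv2.imwrite(f'pics/{name}.png',p[:,:,::-1]); np.savez(name+'.npz',p=p,d=d,K=m['K'],T=m['T'])
E
python3 - <<'E'
from shot import *
effector.grasp(20)
bot.move_ptp([.565,-.19,.27],down(-np.pi/2)); print(bot.read_time()); shot('w','w1')
bot.move_ptp([.555,-.01,.30],down(-np.pi/2)); print(bot.read_time()); shot('w','w2')
print(bot.read_gripper_width(),bot.read_position(),bot.read_wrist_force(),bot.read_time())
E
```

```text
2.725
3.5333
-7.792672398485629e-05 [ 0.55505756 -0.01256734  0.29981718] [ 0.0346984   0.26323549 -0.4888426 ] 3.5833
```

View pics/w1.png

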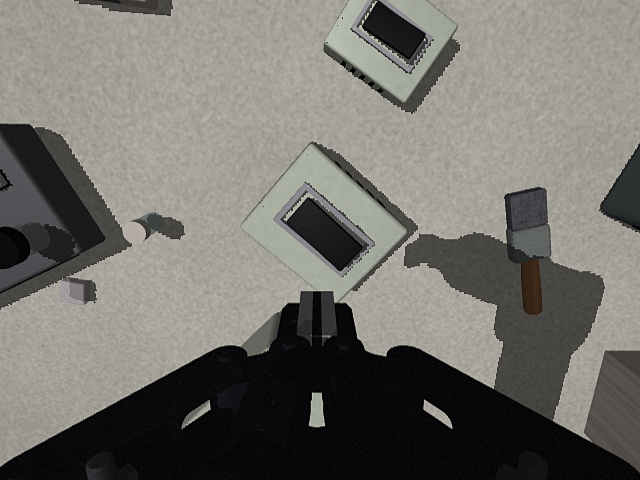

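View pics/w2.png

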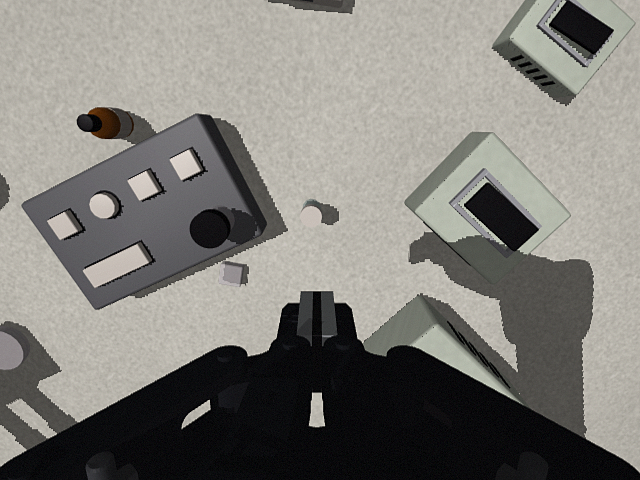

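w1 shows the middle supply at (328,225) with its black rocker at (325,235). w2 shows the selector with the bar at (117,265), round key at (105,205), jar cap at (210,228) and supply at (488,205). Now I'll compute poses from both views and the top camera.

```bash
python3 - <<'E'
from h import *
def rect(Q): 
    c,s,a=cv2.minAreaRect((Q[:,:2]*1000).astype(np.float32)); return np.round(c,1),np.round(s,1),round(a,1)
for f in ['w1','w2','top0','scene0']:
    p,P=cloud(f+'.npz'); near=np.hypot(P[...,0]-.54,P[...,1]+.2)<.09
    pi=p.astype(int)
    top=near&(abs(P[...,2]-.06)<.004); print(f,'suptop',top.sum(),rect(P[top]),np.median(P[top][:,2]))
    ctr=np.hypot(P[...,0]-.54,P[...,1]+.2)<.045
    rk=ctr&(pi.max(-1)<60)&(P[...,2]>.062)
    Q=P[rk]; print(' rocker n',rk.sum())
    if rk.sum()>20:
        print(rect(Q)); A=np.c_[Q[:,:2]-[.54,-.2],np.ones(len(Q))]; 
        co=np.linalg.lstsq(A,Q[:,2],rcond=None)[0]; r=Q[:,2]-A@co; k=abs(r)<.004; co=np.linalg.lstsq(A[k],Q[k,2],rcond=None)[0]
        print(' plane',co.round(4),'tilt',np.arctan(np.hypot(*co[:2])).round(3),'up dir deg',np.degrees(np.arctan2(co[1],co[0])).round(1),Q.min(0).round(3),Q.max(0).round(3))
    sel=(np.hypot(P[...,0]-.545,P[...,1]-.18)<.16)
    if f!='w1':
        t=sel&(abs(P[...,2]-.055)<.004); t=cv2.morphologyEx(t.astype(np.uint8),cv2.MORPH_OPEN,np.ones((3,3)))>0; print(' seltop',rect(P[t]),np.median(P[t][:,2]))
        w=sel&(P[...,2]>.045)&(P[...,2]<.075)&(pi.min(-1)>140)
        n,l,st,c=cv2.connectedComponentsWithStats(w.astype(np.uint8))
        for i in range(1,n):
            if st[i,4]>25: Q=P[l==i]; print('  key px',c[i].round(),rect(Q),np.median(Q[:,2]).round(4), Q[:,:2].mean(0).round(4))
E
```

```text
w1 suptop 9942 (array([ 543. , -198.3]), array([129.3, 109.4]), 48.5) 0.058881897626620855
 rocker n 33476
(array([ 551.1, -207. ]), array([85.3, 64.1]), 47.5)
 plane [ 4.4306 -0.6583  0.1735] tilt 1.351 up dir deg -8.5 [ 0.502 -0.242  0.062] [ 0.585 -0.158  0.365]
w2 suptop 8885 (array([ 542.8, -197.9]), array([130.4, 109.5]), 48.6) 0.05895051901852877
 rocker n 2360
(array([ 538.1, -198.8]), array([78.9, 40.2]), 44.5)
 plane [-0.1197 -0.1447  0.0786] tilt 0.186 up dir deg -129.6 [ 0.501 -0.232  0.062] [ 0.576 -0.162  0.086]
 seltop (array([549.6, 182.8]), array([171.2, 219.8]), 24.8) 0.053816158269663655
  key px [184. 164.] (array([593.7, 120.9]), array([22.9, 23.8]), 23.8) 0.0629 [0.5939 0.1208]
  key px [142. 186.] (array([572.6, 166.3]), array([23.1, 23.8]), 25.2) 0.0628 [0.5728 0.1661]
  key px [101. 206.] (array([552. , 211.9]), array([24.9, 24.6]), 84.3) 0.0626 [0.552  0.2114]
  key px [ 62. 225.] (array([530.9, 256.9]), array([23. , 23.8]), 24.9) 0.0628 [0.531  0.2567]
  key px [115. 266.] (array([485. , 208.2]), array([23.5, 72. ]), 24.9) 0.0627 [0.4854 0.2077]
top0 suptop
[... 934 characters left out ...]
-197.9]), array([70.3, 31.1]), 49.1)
 plane [-0.125  -0.151   0.0798] tilt 0.194 up dir deg -129.6 [ 0.514 -0.232  0.063] [ 0.58  -0.164  0.088]
 seltop (array([536.5, 175.1]), array([144.7, 219.9]), 25.1) 0.055140766582031264
  key px [401. 281.] (array([486.7, 207.2]), array([25.5, 70.3]), 21.7) 0.0639 [0.4866 0.2074]
  key px [338. 286.] (array([596. , 120.5]), array([23.9, 23.5]), 32.0) 0.0644 [0.5955 0.1205]
  key px [360. 291.] (array([573.7, 165. ]), array([22.6, 23.5]), 18.4) 0.0642 [0.5746 0.1656]
  key px [383. 297.] (array([553.3, 210.1]), array([25.8, 22.9]), 85.6) 0.0642 [0.5534 0.2111]
  key px [406. 303.] (array([531.5, 256. ]), array([22.3, 23.2]), 20.8) 0.064 [0.5324 0.2559]
```

All views agree within about 3 mm. The supply is at (0.542,-0.198), with the rocker's raised end towards about -131°. The bar key is at (0.485,0.208), the round key at (0.552,0.211), and the selector's yaw is about 25°. Pressing the rocker now.

```bash
python3 - <<'E'
from shot import *
a=np.radians(-131.4); d=np.array([np.cos(a),np.sin(a)]); c=np.array([.542,-.1983])
pt=c+.0275*d; q=down(a); print(pt)
bot.move_ptp([*pt,.16],q)
bot.move_straight([*pt,.100],speed=.08)
print(bot.read_time(),bot.read_position(),bot.read_wrist_force())
h=bot.move_straight([*pt,.066],speed=.02,force_limit=15)
print(h,bot.read_time(),bot.read_position(),bot.read_wrist_force())
bot.pause(.2); print(bot.read_position(),bot.read_wrist_force())
bot.move_straight([*pt,.16],speed=.12)
bot.move_ptp([.565,-.19,.27],down(-np.pi/2)); shot('w','w3'); print(bot.read_time())
p,P=cloud('w3.npz'); crop(p,200,440,100,300,3,'pics/w3c.png')
E
```

```text
[ 0.52381392 -0.21892805]
5.475 [ 0.52414117 -0.21909546  0.10030679] [0.36702044 0.04211959 0.95990175]
True 6.7 [ 0.52329197 -0.21972042  0.07393974] [-1.45985037  1.09841406  7.85403359]
[ 0.52332047 -0.21971687  0.07392775] [-1.645657    0.34656148  7.3466326 ]
8.375
```

View pics/w3c.png

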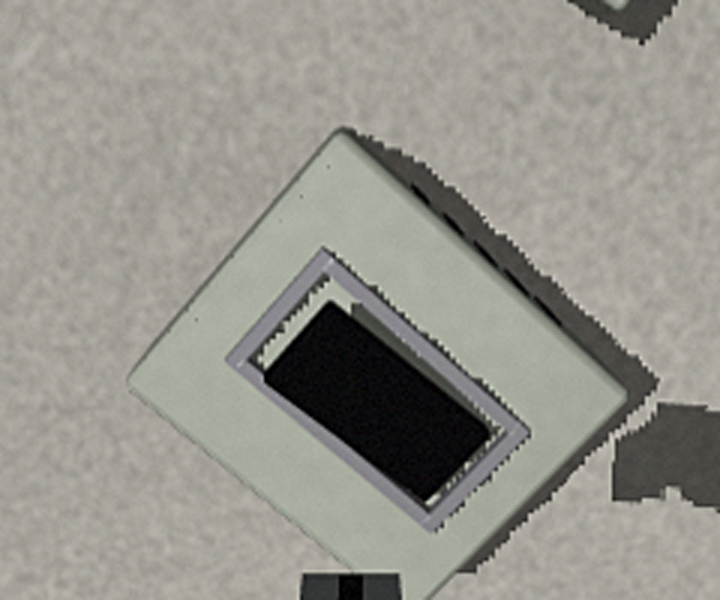

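```bash
python3 - <<'E'
from h import *
for f in ['w1','w3']:
    p,P=cloud(f+'.npz'); pi=p.astype(int)
    rk=(np.hypot(P[...,0]-.54,P[...,1]+.2)<.04)&(pi.max(-1)<60)&(P[...,2]>.064)&(P[...,2]<.095)
    Q=P[rk]; A=np.c_[Q[:,:2]-[.542,-.1983],np.ones(len(Q))]; k=np.ones(len(Q),bool)
    for _ in range(5): co=np.linalg.lstsq(A[k],Q[k,2],rcond=None)[0]; k=abs(Q[:,2]-A@co)<.003
    a=np.radians(-131.4); print(f,k.sum(),co.round(4),'signed tilt',np.arctan(co[0]*np.cos(a)+co[1]*np.sin(a)))
E
```

```text
w1 2486 [-0.1258 -0.1384  0.078 ] signed tilt 0.18490591262567962
w3 2311 [0.1422 0.1696 0.0779] signed tilt -0.21778639758729326
```

The crop shows the rocker flipped: its far end is now up and the pressed end is down in the frame. Tilt is -0.218 against the -0.22 stop, so it is fully on. The bar key is next.

```bash
python3 - <<'E'
from shot import *
q=down(np.radians(24.8)); pt=np.array([.485,.2077])
bot.move_ptp([*pt,.18],q)
bot.move_straight([*pt,.080],speed=.1)
print(bot.read_time(),bot.read_position(),bot.read_wrist_force())
h=bot.move_straight([*pt,.052],speed=.02,force_limit=15)
print(h,bot.read_time(),bot.read_position(),bot.read_wrist_force())
bot.pause(.2); print(bot.read_position(),bot.read_wrist_force())
bot.move_straight([*pt,.16],speed=.12)
bot.move_ptp([.555,.16,.27],down(-np.pi/2)); shot('w','w4'); print(bot.read_time())
p,P=cloud('w4.npz')
pi=p.astype(int); sel=(np.hypot(P[...,0]-.545,P[...,1]-.18)<.16)
t=sel&(abs(P[...,2]-.0545)<.0025); print('top z',np.median(P[t][:,2]))
w=sel&(P[...,2]>.045)&(P[...,2]<.075)&(pi.min(-1)>140)
n,l,st,c=cv2.connectedComponentsWithStats(w.astype(np.uint8))
for i in range(1,n):
    if st[i,4]>60: Q=P[l==i]; print('  key px',c[i].round(),np.round(cv2.minAreaRect((Q[:,:2]*1000).astype(np.float32))[0],1),np.median(Q[:,2]).round(4))
E
```

```text
11.0583 [0.48544347 0.20795116 0.08053327] [-0.00663247 -0.07829991  0.48560528]
True 12.1 [0.48494595 0.20767621 0.05803267] [-0.53777257 -0.28906249  8.34889058]
[0.48493267 0.20770784 0.05804048] [-0.76907893 -0.60761242  7.59740348]
14.6667
top z 0.0539556846545112
  key px [359. 166.] [593.9 121.2] 0.0629
  key px [310. 189.] [572.8 166.4] 0.0629
  key px [263. 211.] [551.9 211.8] 0.0627
  key px [217. 232.] [529.8 259. ] 0.0628
  key px [270. 273.] [485.2 208.4] 0.0569
```

View pics/w4.png

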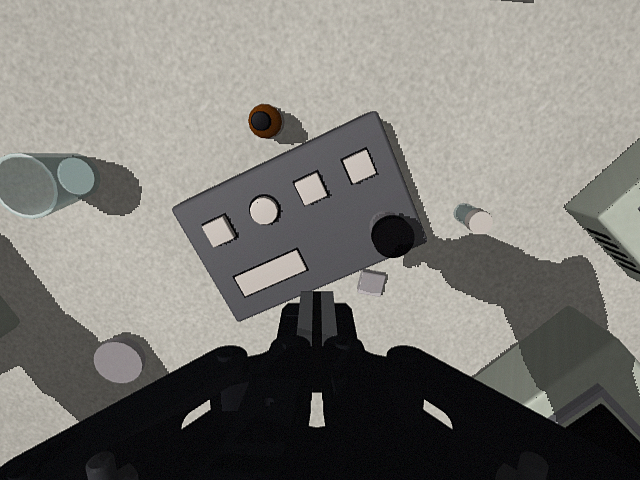

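The bar key (270,273) is down 6 mm (0.0569 against 0.0627). The other keys are up and the selector hasn't moved. The round key is at (263,211).

```bash
python3 - <<'E'
from shot import *
q=down(np.radians(24.8)); pt=np.array([.552,.2115])
bot.move_ptp([*pt,.16],q)
bot.move_straight([*pt,.080],speed=.1)
print(bot.read_time(),bot.read_position(),bot.read_wrist_force())
h=bot.move_straight([*pt,.052],speed=.02,force_limit=15)
print(h,bot.read_time(),bot.read_position(),bot.read_wrist_force())
bot.pause(.2); print(bot.read_position(),bot.read_wrist_force())
bot.move_straight([*pt,.16],speed=.12)
bot.move_ptp([.555,.0,.30],down(-np.pi/2)); shot('w','w5'); print(bot.read_time())
p,P=cloud('w5.npz')
pi=p.astype(int); sel=(np.hypot(P[...,0]-.545,P[...,1]-.18)<.16)
w=sel&(P[...,2]>.045)&(P[...,2]<.075)&(pi.min(-1)>140)
n,l,st,c=cv2.connectedComponentsWithStats(w.astype(np.uint8))
for i in range(1,n):
    if st[i,4]>60: Q=P[l==i]; print('  key px',c[i].round(),np.round(cv2.minAreaRect((Q[:,:2]*1000).astype(np.float32))[0],1),np.median(Q[:,2]).round(4))
rk=(np.hypot(P[...,0]-.54,P[...,1]+.2)<.04)&(pi.max(-1)<60)&(P[...,2]>.064)&(P[...,2]<.095)
Q=P[rk]; A=np.c_[Q[:,:2]-[.542,-.1983],np.ones(len(Q))]; k=np.ones(len(Q),bool)
for _ in range(5): co=np.linalg.lstsq(A[k],Q[k,2],rcond=None)[0]; k=abs(Q[:,2]-A@co)<.003
a=np.radians(-131.4); print('rocker tilt',np.arctan(co[0]*np.cos(a)+co[1]*np.sin(a)))
E
```

```text
17.0083 [0.55245687 0.21181882 0.08053857] [-0.75955032  0.9351018  -0.1736128 ]
True 18.05 [0.55192443 0.21146578 0.05807735] [-0.07758851 -0.85616847  7.35281691]
[0.55192335 0.21145561 0.05808425] [-0.97408347 -0.60796083  6.31474075]
20.4667
  key px [197. 163.] [593.  122.6] 0.0627
  key px [155. 184.] [571.8 168.6] 0.0628
  key px [117. 203.] [552.2 211.5] 0.0568
  key px [ 73. 224.] [529.1 260. ] 0.0628
  key px [129. 262.] [484.6 209.1] 0.0568
rocker tilt -0.21470255482452882
```

View pics/w5.png

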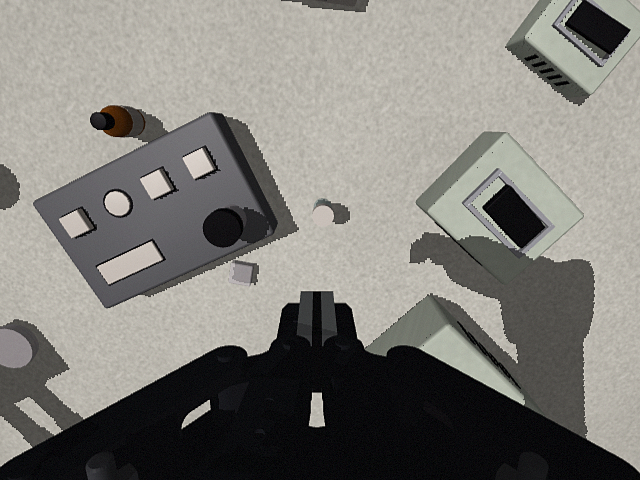

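The round key (118,203) and bar key (129,262) are both 6 mm down, and the three square keys are up. The rocker at (515,215) is on, and the jar, vial, case and bottle stand where they were. The arm is clear at z = 0.30.

```bash
python3 -c "
from plant import bot
bot.hand_in(); print(bot.read_time())"
```

```text
the job is handed in; nothing more can be done
the job is handed in; nothing more can be done
```

I pressed the middle-sized supply's rocker on, then the bar key, then the round key. All three presses used closed fingers and a 15 N force stop, and the job was handed in after about 20.5 s on the robot's clock.

Last checks with the wrist camera:
- **Rocker:** its tilt measured -0.215 to -0.218 rad, against -0.22 at the stop. It was +0.185 by the same measure before the press.
- **Keys pressed:** the bar and round keys both read 6 mm lower than the square keys. The fingertips stopped at z = 0.058 m on each, the stated fully-down height.
- **Square keys:** all three are still up.
- **Other things:** the selector stayed in place to within about 3 mm, which is measurement scatter between views. The jar, bottle, vial and coverslip case look undisturbed. The petri dish, slide mailer, stain jar and brush were not re-measured or fully in the last view, but the arm went nowhere near them.
- **Fingers:** clear, with the tip at z = 0.30 m.

No check failed. The wrist camera's depth reads about 1 mm low throughout, so I judged the keys by the differences between them.

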